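Knock the stuck vials out of the vial block into the sprung rack

TASK

Take the cover off the vial block, push up the knockout rod below each stuck vial by lifting the rod's knob, take the vial out, press back a spring jaw of the white rack with it and slip it in, so that it stands upright on the rack's floor, clamped between jaw and V stop, one vial to a bay. When every vial is in the rack, all rods must be fully down again and the cover must lie flat and square on the block over the wells as before. Do not disturb the bottle, tape roll and stopper that stand about.

Things in the scene. Friction and masses are not known exactly. Their poses are not given: they have to be found in the camera images.
- block: fixed aluminium vial block on end legs, 100 x 210 mm, top 112 mm up. Origin on the worktop under its centre; -x side (with the knobs) faces the robot, y along the row of wells. Wells 0 to 3 at x = 0, y = -81, -27, 27, 81 mm: 25.5 mm across, 65 mm deep, a knockout rod under a hole in each floor. Two or three hold a vial, its top 2 to 6 mm below the block's, too deep to grip
- cover_grip (a point): centre of the grip rib of the loose cover (250 g): a plate 84 x 196 x 8 mm (x across, y along) with a rib on top, 14 mm wide (x), 90 mm long (y), 30 mm high. This point lies 23 mm above the plate's underside, 15 mm below the rib's top. At the start the cover lies on the block's top, hiding the wells
- rod0 (a joint): height of knockout rod 0 (m): 0 fully down, 0.036 fully up; it goes straight up and down with its knob, pushes up the vial in well 0, and stays where it is left (about 4 N to lift, 3 N to press down). Fully up, a vial stands 29 to 33 mm proud of the block
- knob0 (a point): centre of knob 0, a black upright cylinder 16 mm across and 24 mm high, joined below the block to rod 0; at 85 mm in front (block's -x) of well 0, centre 92 mm above the worktop when the rod is down
- rod1 (a joint): height of knockout rod 1 (m): 0 fully down, 0.036 fully up; it goes straight up and down with its knob, pushes up the vial in well 1, and stays where it is left (about 4 N to lift, 3 N to press down). Fully up, a vial stands 29 to 33 mm proud of the block
- knob1 (a point): centre of knob 1, a black upright cylinder 16 mm across and 24 mm high, joined below the block to rod 1; at 85 mm in front (block's -x) of well 1, centre 92 mm above the worktop when the rod is down
- rod2 (a joint): height of knockout rod 2 (m): 0 fully down, 0.036 fully up; it goes straight up and down with its knob, pushes up the vial in well 2, and stays where it is left (about 4 N to lift, 3 N to press down). Fully up, a vial stands 29 to 33 mm proud of the block
- knob2 (a point): centre of knob 2, a black upright cylinder 16 mm across and 24 mm high, joined below the block to rod 2; at 85 mm in front (block's -x) of well 2, centre 92 mm above the worktop when the rod is down
- rod3 (a joint): height of knockout rod 3 (m): 0 fully down, 0.036 fully up; it goes straight up and down with its knob, pushes up the vial in well 3, and stays where it is left (about 4 N to lift, 3 N to press down). Fully up, a vial stands 29 to 33 mm proud of the block
- knob3 (a point): centre of knob 3, a black upright cylinder 16 mm across and 24 mm high, joined below the block to rod 3; at 85 mm in front (block's -x) of well 3, centre 92 mm above the worktop when the rod is down
- vial_a_mid (a point): half-way up the axis of a capped glass vial, 23 mm across and 59 mm tall, 30 g, standing in one of the wells (absent in some starts); z axis along the vial
- vial_b_mid (a point): half-way up the axis of a capped glass vial, 23 mm across and 63 mm tall, 30 g, standing in one of the wells (absent in some starts); z axis along the vial
- vial_c_mid (a point): half-way up the axis of a capped glass vial, 23 mm across and 59 mm tall, 30 g, standing in one of the wells (absent in some starts); z axis along the vial
- vial_d_mid (a point): half-way up the axis of a capped glass vial, 23 mm across and 61 mm tall, 30 g, standing in one of the wells (absent in some starts); z axis along the vial
- rack: fixed white sprung vial rack, base 105 x 190 mm, 8 mm thick (the bays' floor). Origin on the worktop under the middle bay; +x from the V stops (robot side) to the spring jaws (far side), y along the three bays, 62 mm apart. Each bay has a V stop, 20 mm high above the floor, on its -x side, and a jaw 16 mm wide and 46 mm high on its +x side
- bay0 (a point): on the floor of bay 0 (8 mm above the worktop), the point where the axis of a seated vial stands when the jaw holds it against the V stop
- jaw0 (a joint): how far the jaw of bay 0 is pressed back along the rack's +x (m): 0 at rest, when its face is only 0.5 mm beyond the bay point and so shuts the bay; about 0.011 with a vial seated, at most 0.024. Spring 1 N at rest, 2.7 N with a vial seated, 150 N/m. It springs back when let go
- bay1 (a point): on the floor of bay 1 (8 mm above the worktop), the point where the axis of a seated vial stands when the jaw holds it against the V stop
- jaw1 (a joint): how far the jaw of bay 1 is pressed back along the rack's +x (m): 0 at rest, when its face is only 0.5 mm beyond the bay point and so shuts the bay; about 0.011 with a vial seated, at most 0.024. Spring 1 N at rest, 2.7 N with a vial seated, 150 N/m. It springs back when let go
- bay2 (a point): on the floor of bay 2 (8 mm above the worktop), the point where the axis of a seated vial stands when the jaw holds it against the V stop
- jaw2 (a joint): how far the jaw of bay 2 is pressed back along the rack's +x (m): 0 at rest, when its face is only 0.5 mm beyond the bay point and so shuts the bay; about 0.011 with a vial seated, at most 0.024. Spring 1 N at rest, 2.7 N with a vial seated, 150 N/m. It springs back when let go
- bottle_side: bystander: amber bottle, 69 mm across, 143 mm tall; origin at its underside
- tape_back: bystander: roll of yellow tape lying flat, 88 mm across, 24 mm high; origin at its underside
- stopper_side: bystander: red-brown rubber stopper, 34 mm across, 28 mm high; origin at its underside

How it is judged:
On the way, in this order (a step that is already met when the one before it is completed fails the run):
1. the cover has been taken off the block (horizontal distance between cover_grip and block above 0.1 m), for 0.2 s.
2. a knockout rod has been pushed up (value of joint any of rod0, rod1, rod2, rod3 above 0.02 m), for 0.2 s.
At the end, for the whole second after the job is handed in: Every vial stands upright (0.15 rad) on the floor of a rack bay (height within 6 mm), within 6 mm of the bay point, its jaw held back at least 7 mm; all rods are down within 4 mm; the cover lies flat on the block, centred within 12 mm, square within 0.12 rad (((horizontal distance between vial_a_mid and bay0 below 0.006 m and value of joint jaw0 above 0.007 m) or (horizontal distance between vial_a_mid and bay1 below 0.006 m and value of joint jaw1 above 0.007 m) or (horizontal distance between vial_a_mid and bay2 below 0.006 m and value of joint jaw2 above 0.007 m)) and height (world z) of vial_a_mid between 0.0315 and 0.0435 m and angle between each of vial_a_mid, vial_b_mid, vial_c_mid, vial_d_mid's own z axis and vertical below 0.15 rad and ((horizontal distance between vial_b_mid and bay0 below 0.006 m and value of joint jaw0 above 0.007 m) or (horizontal distance between vial_b_mid and bay1 below 0.006 m and value of joint jaw1 above 0.007 m) or (horizontal distance between vial_b_mid and bay2 below 0.006 m and value of joint jaw2 above 0.007 m)) and height (world z) of vial_b_mid between 0.0335 and 0.0455 m and ((horizontal distance between vial_c_mid and bay0 below 0.006 m and value of joint jaw0 above 0.007 m) or (horizontal distance between vial_c_mid and bay1 below 0.006 m and value of joint jaw1 above 0.007 m) or (horizontal distance between vial_c_mid and bay2 below 0.006 m and value of joint jaw2 above 0.007 m)) and height (world z) of vial_c_mid between 0.0315 and 0.0435 m and ((horizontal distance between vial_d_mid and bay0 below 0.006 m and value of joint jaw0 above 0.007 m) or (horizontal distance between vial_d_mid and bay1 below 0.006 m and value of joint jaw1 above 0.007 m) or (horizontal distance between vial_d_mid and bay2 below 0.006 m and value of joint jaw2 above 0.007 m)) and height (world z) of vial_d_mid between 0.0325 and 0.0445 m and value of joint each of rod0, rod1, rod2, rod3 below 0.004 m and horizontal distance between cover_grip and block below 0.012 m and angle between the y axis of cover_grip and the y axis of block, either way round below 0.12 rad and angle between cover_grip's own z axis and vertical below 0.06 rad and z of cover_grip in the frame of block below 0.141 m); the robot touches nothing.
It fails at once if the amber bottle is moved more than 4 cm (distance of bottle_side from where it was at the start of the episode above 0.04 m).
It fails at once if the tape roll is moved more than 4 cm (distance of tape_back from where it was at the start of the episode above 0.04 m).
It fails at once if the stopper is moved more than 4 cm (distance of stopper_side from where it was at the start of the episode above 0.04 m).
Of vial_a, vial_b, vial_c, vial_d only 2 to 3 are there at a start; the rules pass over those that are not, and their reading is None.
At some moment in a run one of cover may be knocked a few centimetres aside while the robot is not near it.
It also fails if it takes over 208 s, if anything falls off the work surface, if the arm or the gripper's body presses on something with over 40 N, if the wrist force passes 120 N, or if a joint passes its speed limit or range.

ROBOT

A 7-joint arm with a two-finger parallel gripper is mounted at the origin on a cart in front of the work surface, level with it; the furniture and walls round the work are solid. World frame = base frame: x ahead of the robot, y to its left, z up, the work surface at z = 0. Lengths are in m, angles in rad, forces in N, time in s.
With the tool pointing down it reaches from about 0.35 to 0.9 m from the base axis. Payload 19.9 kg.
Tool frame: the origin (TCP) lies at the very end of the fingers, on their centre line; the grasp point (between the pads) lies 19 mm behind it (grasp_offset is the distance from the TCP to the grasp point, in m); z points along the fingers, y is the line along which they close (so a half turn about z gives the same grasp; the last joint's range is limited). The gripper opens to 85 mm and grips with 20 to 120 N. Pads are 22 mm wide; open, the fingers measure 114 mm over their backs; the gripper's body (76 mm by 85 mm) begins 54 mm behind the grasp point. The pads swing forward as they close: fully open they stand 13 mm farther back than shut.
Start: joints at [1.214, 0.417, -0.01, 1.614, 0.005, 1.111, -0.053], TCP at [0.194, -0.594, 0.231] pointing down, gripper open.
Joint ranges: [-2.81, 2.81], [-0.39, 2.02], [-1.27, 1.25], [0.06, 2.57], [-1.19, 4.33], [0.19, 2], [-2.82, 2.82]. Speed limits (rad/s): [1.89, 1.89, 2.39, 2.39, 3.01, 3.01, 3.01].

INTERFACE

Orientations are given as [roll, pitch, yaw] about the fixed x, y, z axes, in that order (R = Rz(yaw) Ry(pitch) Rx(roll)).
In Python, from workcell import * gives the robot as it stands.
- The arm moves only by the shell command python3 -m handwheel 'ROWS' [OPENING]. ROWS is JSON, one flat list of numbers, 4 for each row, row after row: the shift along the tool's x, y, z as a fraction of full scale, then the turn about the tool's z as a fraction of full scale. A call has 1 to 20 rows; each row is the pose to reach, as a shift and turn from the pose commanded when the call began, along the tool's axes at that moment, turning the shorter way round; what a row does not reach only later rows make up. Full scale, the value 1, is 50 cm for a shift and 360 degrees for a turn. A row lasts 1/8 s, in which the tool goes at most 62.5 mm and 10.7 degrees, less where a joint would pass 70% of its speed; a pose out of reach is approached as far as the arm can. A call with a number of a shift or a turn outside -1 to 1 is refused whole. A call with a gripper value outside its range is refused whole. OPENING is the finger opening in mm, from 0 to 85.4, set as the call begins (- or left out, the last holds). The fingers move at their own pace and stop on an object; the grip force is fixed at half the most. Time passes only in rows, so rows that repeat a pose let the fingers close. It gives the time, the measured TCP pose, the force, the opening and the grip force at its end, in the units of the state.
- get_obs(): the state, without advancing time (a new reading comes with each control period).
- camera(name): name is "scene" or "side" or "wrist"; returns the picture (420x560x3 uint8, red, green, blue); there is no depth.
- camera_params(name): a dict with "mtx" (3x3 intrinsics, pixels), "cam_to_world" (4x4, takes a point from camera to world coordinates). Camera axes: x right, y down, z forward; pixel columns grow to the right and rows downward; lengths in m; the calibration is good to about 2 mm. A picture is of the moment at which its call begins: read the wrist's pose just before it. camera_params takes no time and is no camera call; for the wrist camera it gives the pose at the moment of the call.
- job_done(): hands the job in; it is judged then, once.
The state is a dict: "t": time; "qpos": joint angles; "joint_vel": joint speeds; "joint_torque": joint torques, N m; "tcp_pos": TCP position; "orientation": TCP orientation; "force": force on the tool from outside, world axes, zero at the start; "moment": the same for the moment, N m; "width": finger opening in m; "grasp_force": force on a finger pad.
Only numpy, scipy, OpenCV 4.12 (cv2) and the standard library are available. Lean on these libraries where they do the work, as an engineer would, in place of code of your own. Each camera call takes 0.05 s, during which the arm holds its last target. There are 200 camera calls.

## Working session

There is one attempt and no reset: what is moved stays moved. The work goes in short steps, Python scripts to look and compute and a shell command to move; the robot and the scene stay as the last step left them, time stands still between calls to the robot, and variables do not carry over. Pictures are saved under pics/ and viewed, at most 18 in all, crops included, and the job is handed in when it is done.

```bash
mkdir -p pics; ls; python3 - <<'E'
from workcell import *
import cv2
print(get_obs())
for n in("scene","side","wrist"):
    p=camera_params(n);print(n,p["mtx"].round(1).tolist(),p["cam_to_world"].round(3).tolist())
a=[camera(n) for n in("scene","side")]
import numpy as np
for n,i in zip(("scene","side"),a): cv2.imwrite(f"pics/{n}0.png",i[:,:,::-1])
E
```

```text
pics
{'t': 0.0, 'qpos': array([ 1.213501  ,  0.41798231, -0.01029894,  1.61417391,  0.00469774,
        1.1107244 , -0.05296704]), 'joint_vel': array([-0.00051767,  0.00265844, -0.00222169,  0.0029686 ,  0.00037637,
        0.00140402, -0.00019352]), 'joint_torque': array([-5.95994952e-04, -8.64443421e+01,  6.78407047e-01, -4.34902382e+01,
        1.90735830e-02,  7.48565595e-03,  1.10564349e-05]), 'tcp_pos': array([ 0.19398481, -0.59375867,  0.23065521]), 'orientation': array([-3.14033187e+00,  9.30500388e-05,  3.15831873e-01]), 'force': array([0.26839854, 0.72463239, 0.30210755]), 'moment': array([-0.00854799, -0.01539293,  0.00087684]), 'grasp_force': 0.0, 'width': 0.08540803026356902}
scene [[494.7, 0.0, 277.9], [0.0, 494.7, 214.2], [0.0, 0.0, 1.0]] [[0.875, -0.328, 0.357, 0.094], [-0.485, -0.572, 0.662, -0.94], [-0.013, -0.752, -0.66, 0.952], [0.0, 0.0, 0.0, 1.0]]
side [[513.8, 0.0, 275.5], [0.0, 513.8, 217.2], [0.0, 0.0, 1.0]] [[0.245, -0.646, 0.723, -0.745], [-0.969, -0.15, 0.195, -0.461], [-0.017, -0.749, -0.663, 1.288], [0.0, 0.0, 0.0, 1.0]]
wrist [[306.3, 0.0, 282.1], [0.0, 306.3, 205.2], [0.0, 0.0, 1.0]] [[0.311, -0.907, -0.284, 0.266], [-0.95, -0.297, -0.091, -0.57], [-0.002, 0.298, -0.954, 0.373], [0.0, 0.0, 0.0, 1.0]]
```

View pics/scene0.png

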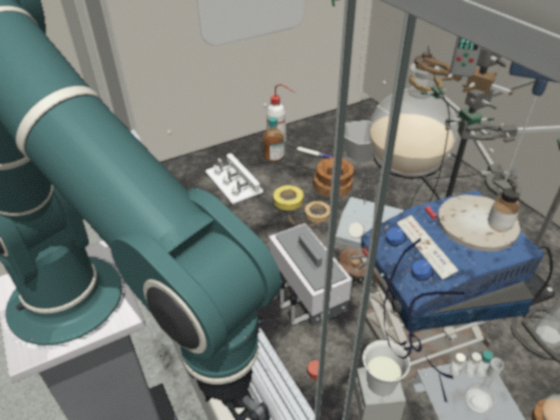

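View pics/side0.png

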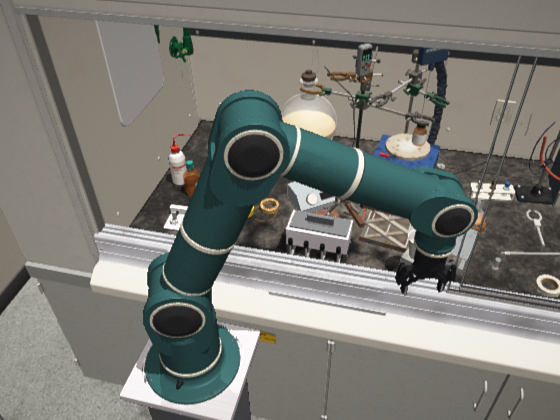

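```bash
cat > h.py <<'E'
from workcell import *
import numpy as np, cv2
def cast(n,uv,z,P=None):
    P=P or camera_params(n);T=P["cam_to_world"];uv=np.atleast_2d(uv).astype(float)
    d=np.c_[uv,np.ones(len(uv))]@np.linalg.inv(P["mtx"]).T@T[:3,:3].T
    return T[:3,3]+d*((z-T[2,3])/d[:,2:])
def tri(obs):  # [(P,uv)...] least squares ray crossing
    A=0;b=0
    for P,uv in obs:
        T=P["cam_to_world"];d=T[:3,:3]@np.linalg.inv(P["mtx"])@[*uv,1];d/=np.linalg.norm(d)
        M=np.eye(3)-np.outer(d,d);A=A+M;b=b+M@T[:3,3]
    return np.linalg.solve(A,b)
def proj(P,X):
    T=P["cam_to_world"];c=(np.atleast_2d(X)-T[:3,3])@T[:3,:3]@P["mtx"].T
    return c[:,:2]/c[:,2:]
def rows(x,y,z,yaw=None):
    """fractions for reaching world TCP (x,y,z) and tool yaw, from the measured pose"""
    o=get_obs();r,p,w=o["orientation"]
    from scipy.spatial.transform import Rotation as Ro
    R=Ro.from_euler("xyz",[r,p,w]).as_matrix()
    d=R.T@(np.array([x,y,z])-o["tcp_pos"])/.5
    t=0 if yaw is None else -((yaw-w+np.pi)%(2*np.pi)-np.pi)/(2*np.pi)
    print("rows",d.round(4),round(t,4),"from",o["tcp_pos"].round(4),round(w,4))
def snap(n,f):
    P=camera_params(n);i=camera(n);cv2.imwrite(f"pics/{f}.png",i[:,:,::-1]);return P,i
E
python3 - <<'E'
from h import *
s=cv2.imread("pics/scene0.png");d=cv2.imread("pics/side0.png")
cv2.imwrite("pics/c1.png",np.hstack([cv2.resize(s[140:340,190:390],(600,600),interpolation=2)[:, :400*1],]) if 0 else cv2.resize(s[130:330,190:410],(792,600)[0:2],interpolation=cv2.INTER_CUBIC))
for n,uv,z in[("scene",(308,262),.112),("scene",(234,178),.008),("scene",(288,197),.02),("scene",(273,155),0),("scene",(315,375),0),("side",(320,225),.112),("side",(176,215),.008)]: print(n,uv,cast(n,uv,z).round(3))
E
```

```text
scene (308, 262) [[ 0.528 -0.28   0.112]]
scene (234, 178) [[0.568 0.227 0.008]]
scene (288, 197) [[0.662 0.047 0.02 ]]
scene (273, 155) [[0.741 0.287 0.   ]]
scene (315, 375) [[ 0.426 -0.478 -0.   ]]
side (320, 225) [[ 0.533 -0.272  0.112]]
side (176, 215) [[0.578 0.286 0.008]]
```

View pics/c1.png

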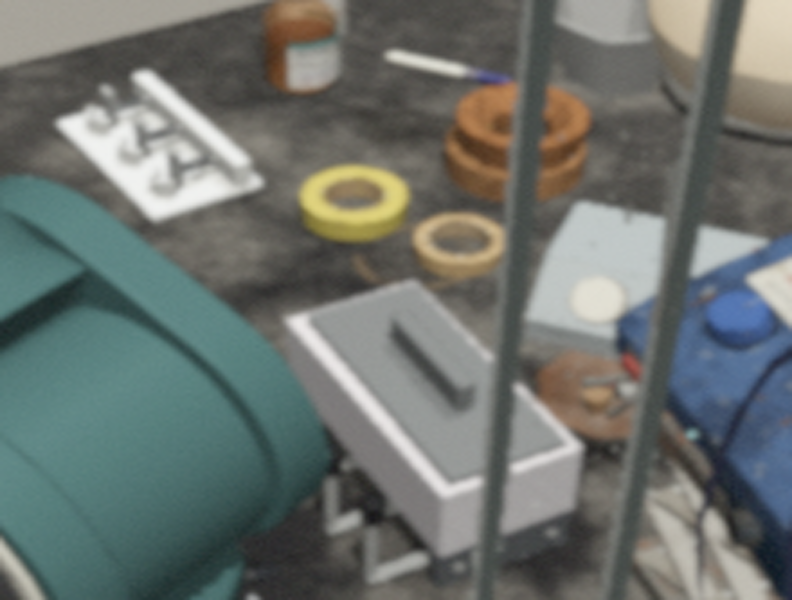

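```bash
python3 -c "
from h import *
rows(.53,-.27,.36,0)"
```

```text
rows [ 0.8399 -0.4071 -0.2582] 0.0503 from [ 0.194  -0.5938  0.2307] 0.3158
```

```bash
python3 -m handwheel '[0.05,0,-0.13,0, 0.15,-0.05,-0.26,0, 0.84,-0.407,-0.26,0.05, 0.84,-0.407,-0.26,0.05, 0.84,-0.407,-0.26,0.05, 0.84,-0.407,-0.26,0.05, 0.84,-0.407,-0.26,0.05, 0.84,-0.407,-0.26,0.05, 0.84,-0.407,-0.26,0.05, 0.84,-0.407,-0.26,0.05, 0.84,-0.407,-0.26,0.05]' 
python3 -c "
from h import *
P,i=snap('wrist','w1');print(get_obs()['tcp_pos'],get_obs()['orientation'])
np.save('w1P.npy',P['cam_to_world'])"
```

```text
t: 1.48
tcp_pos: [0.5296, -0.2708, 0.3609]
orientation: [-3.142, 0.001, 0.001]
force: [-0.5, -0.2, 0.4]
width: 0.0855
grasp_force: 0.0
[ 0.52941712 -0.27117056  0.36102418] [3.14151301e+00 7.12677934e-04 2.28930344e-04]
```

View pics/w1.png

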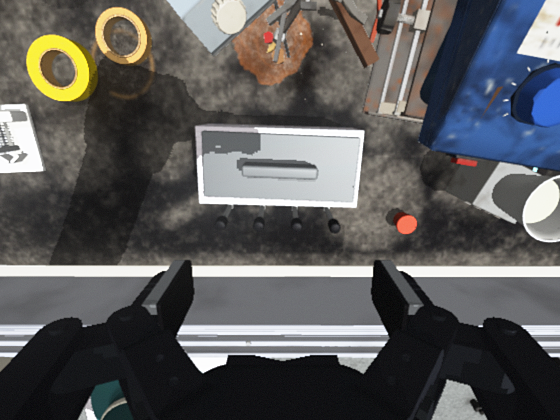

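```bash
python3 - <<'E'
from h import *
i=cv2.imread("pics/w1.png");P=dict(mtx=camera_params("wrist")["mtx"],cam_to_world=np.load("w1P.npy"))
hsv=cv2.cvtColor(i,cv2.COLOR_BGR2HSV)
m=((hsv[...,2]>215)&(hsv[...,1]<40)).astype(np.uint8);m[:115]=0;m[215:]=0;m[:,:180]=0;m[:,380:]=0
c=max(cv2.findContours(m,0,1)[0],key=cv2.contourArea)[:,0]
w=cast("wrist",c,.112,P)[:,:2]
r=cv2.minAreaRect((w*1000).astype(np.float32));print("block top",r,c.min(0),c.max(0))
print(cast("wrist",[(196,126),(364,130),(358,207),(200,205)],.112,P).round(4).tolist())
g=cv2.cvtColor(i,cv2.COLOR_BGR2GRAY)
cv2.imwrite("pics/c2.png",cv2.resize(i[110:240,185:375],(790,540),interpolation=cv2.INTER_CUBIC))
E
```

```text
block top ((532.8707275390625, -265.9903259277344), (210.61680603027344, 101.50049591064453), 88.48675537109375) [197 127] [363 207]
[[0.5854, -0.1639, 0.112], [0.5809, -0.3724, 0.112], [0.4804, -0.3725, 0.112], [0.4829, -0.1608, 0.112]]
```

View pics/c2.png

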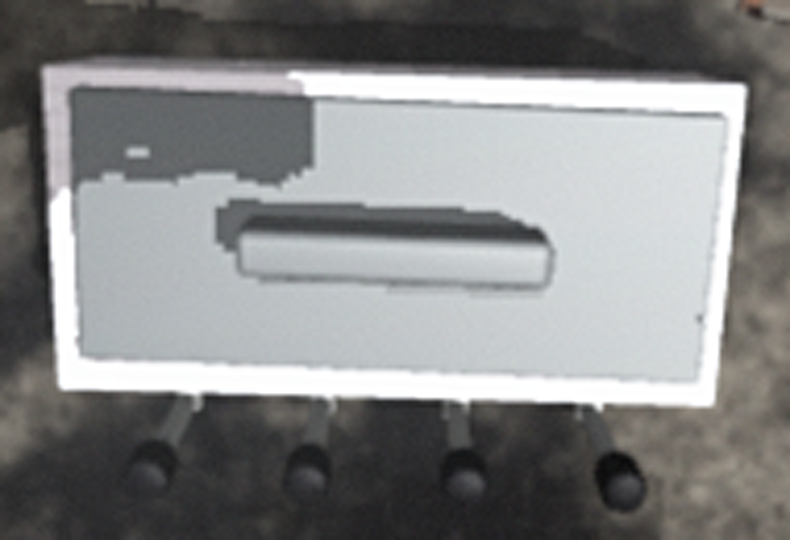

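```bash
python3 - <<'E'
from h import *
P=dict(mtx=camera_params("wrist")["mtx"],cam_to_world=np.load("w1P.npy"))
k=np.array([(152,474),(307,480),(467,485),(626,492)])*.2405+[185,110]
K=cast("wrist",k,.104,P)[:,:2];print(K.round(4).tolist())
for yaw in(-.0165,-.02,-.026):
    c,s=np.cos(yaw),np.sin(yaw);R=np.array([[c,-s],[s,c]])
    print(yaw,[(R@[-.085,y]+[.5329,-.266]).round(4).tolist() for y in(.081,.027,-.027,-.081)])
r=np.array([(396,259),(240,254),(551,262)])*.2405+[185,110]
print("rib",cast("wrist",r,.150,P).round(4).tolist())
rows(.533,-.266,.2)
E
```

```text
[[0.4527, -0.1864], [0.4507, -0.2383], [0.4489, -0.292], [0.4465, -0.3455]]
-0.0165 [[0.4492, -0.1836], [0.4484, -0.2376], [0.4475, -0.2916], [0.4466, -0.3456]]
-0.02 [[0.4495, -0.1833], [0.4485, -0.2373], [0.4474, -0.2913], [0.4463, -0.3453]]
-0.026 [[0.45, -0.1828], [0.4486, -0.2368], [0.4472, -0.2908], [0.4458, -0.3448]]
rib [[0.535, -0.2684, 0.15], [0.5364, -0.2246, 0.15], [0.5342, -0.3121, 0.15]]
rows [ 0.0074 -0.0104  0.322 ] 0 from [ 0.5294 -0.2712  0.361 ] 0.0002
```

```bash
python3 -c "
from h import *
rows(.5345,-.268,.2,1.545);rows(.5345,-.268,.124,1.545)"
python3 -m handwheel '[0.01,-0.006,0.1,-0.06, 0.01,-0.006,0.2,-0.1, 0.01,-0.006,0.322,-0.246, 0.01,-0.006,0.322,-0.246, 0.01,-0.006,0.322,-0.246, 0.01,-0.006,0.322,-0.246, 0.01,-0.006,0.322,-0.246, 0.01,-0.006,0.322,-0.246, 0.01,-0.006,0.322,-0.246, 0.01,-0.006,0.322,-0.246,0.01,-0.006,0.322,-0.246]' 60
python3 -c "
from h import *
snap('wrist','w2');print(get_obs()['qpos'].round(2));rows(.5345,-.268,.124,1.545)"
```

```text
rows [ 0.0104 -0.0064  0.322 ] -0.2459 from [ 0.5294 -0.2712  0.361 ] 0.0002
rows [ 0.0105 -0.0064  0.474 ] -0.2459 from [ 0.5294 -0.2712  0.361 ] 0.0002
t: 2.9
tcp_pos: [0.5347, -0.2678, 0.2003]
orientation: [-3.141, 0.0, 1.545]
force: [0.6, 0.7, 0.3]
width: 0.0601
grasp_force: 0.0
[ 0.78  0.44 -0.49  1.7   0.23  1.06  0.2 ]
rows [-0.0008 -0.0007  0.1526] 0.0001 from [ 0.5349 -0.2676  0.2003] 1.5456
```

View pics/w2.png

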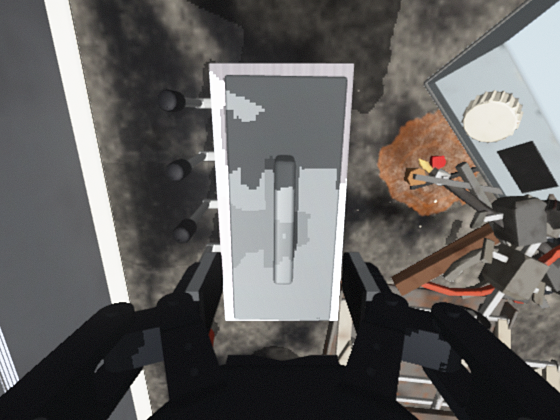

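```bash
python3 -m handwheel '[0,0,0.1,0, 0,0,0.152,0, 0,0,0.152,0, 0,0,0.152,0]'
python3 -m handwheel '[0,0,0,0, 0,0,0,0, 0,0,0,0, 0,0,0,0, 0,0,0,0, 0,0,0,0]' 0
python3 -c "
from h import *
rows(.485,-.03,.25)"
```

```text
t: 3.45
tcp_pos: [0.5357, -0.2674, 0.1255]
orientation: [3.14, 0.0, 1.547]
force: [0.6, 0.1, 0.6]
width: 0.0599
grasp_force: 0.0
t: 4.2
tcp_pos: [0.5355, -0.2674, 0.125]
orientation: [3.141, 0.001, 1.547]
force: [-1.5, -0.4, 7.0]
width: 0.0129
grasp_force: 60.1
rows [ 0.4721 -0.1119 -0.2503] 0 from [ 0.5355 -0.2674  0.125 ] 1.5472
```

```bash
python3 -m handwheel '[0,0,-0.05,0, 0,0,-0.1,0, 0.1,-0.03,-0.12,0, 0.2,-0.06,-0.12,0, 0.3,-0.08,-0.1,0, 0.4,-0.1,0,0, 0.472,-0.112,0.1,0, 0.472,-0.112,0.19,0, 0.472,-0.112,0.19,0, 0.472,-0.112,0.19,0]'
python3 -c "
from h import *
rows(.485,-.03,.014)"
```

```text
t: 5.45
tcp_pos: [0.4856, -0.0304, 0.0309]
orientation: [3.14, 0.0, 1.547]
force: [0.4, -0.2, -1.8]
width: 0.0128
grasp_force: 59.5
rows [ 0.0007 -0.0013  0.0337] 0 from [ 0.4856 -0.0304  0.0309] 1.5467
```

```bash
python3 -m handwheel '[0,0,0.02,0, 0,0,0.03,0, 0,0,0.034,0, 0,0,0.034,0]'
python3 -m handwheel '[0,0,0,0, 0,0,0,0, 0,0,-0.1,0, 0,0,-0.2,0, 0,0,-0.4,0, 0.1,0,-0.6,0, 0.1,0,-0.6,0, 0.1,0,-0.6,0, 0.1,0,-0.6,0]' 70
python3 -c "
from h import *
print(get_obs()['force']);rows(.53,-.27,.36,1.545);rows(.45,.2,.36,1.57)"
```

```text
t: 5.95
tcp_pos: [0.4855, -0.0308, 0.0129]
orientation: [3.14, 0.001, 1.546]
force: [1.0, -3.5, 3.6]
width: 0.0127
grasp_force: 60.7
t: 7.08
tcp_pos: [0.4863, 0.0206, 0.3136]
orientation: [3.139, 0.0, 1.548]
force: [0.2, -0.4, -0.5]
width: 0.07
grasp_force: 0.0
[ 0.21703907 -0.3945242  -0.51821116]
rows [-0.5792  0.1008 -0.0923] 0.0005 from [0.4863 0.0206 0.3136] 1.5483
rows [ 0.3569 -0.0804 -0.0932] -0.0035 from [0.4863 0.0206 0.3136] 1.5483
```

```bash
python3 -m handwheel '[0.1,0.03,0,0, 0.2,0.07,0,0, 0.3,0.13,0,0, 0.3,0.13,0,0, 0.3,0.13,0,0, 0.3,0.13,0,0]'
python3 -c "
from h import *
P,i=snap('wrist','w3');print(get_obs()['tcp_pos'],get_obs()['orientation'])
np.save('w3P.npy',P['cam_to_world'])
cv2.imwrite('pics/w3.png',i[:300,80:480,::-1].repeat(2,0).repeat(2,1))
rows(.52,-.34,.34,1.545)"
```

```text
t: 7.82
tcp_pos: [0.5542, 0.1671, 0.312]
orientation: [-3.141, 0.001, 1.546]
force: [-0.4, -0.1, 0.2]
width: 0.0703
grasp_force: 0.0
[0.55424819 0.1672516  0.31222651] [3.14152357e+00 6.50066350e-04 1.54577794e+00]
rows [-1.0159 -0.0431 -0.0549] 0.0001 from [0.5542 0.1673 0.3122] 1.5458
```

View pics/w3.png

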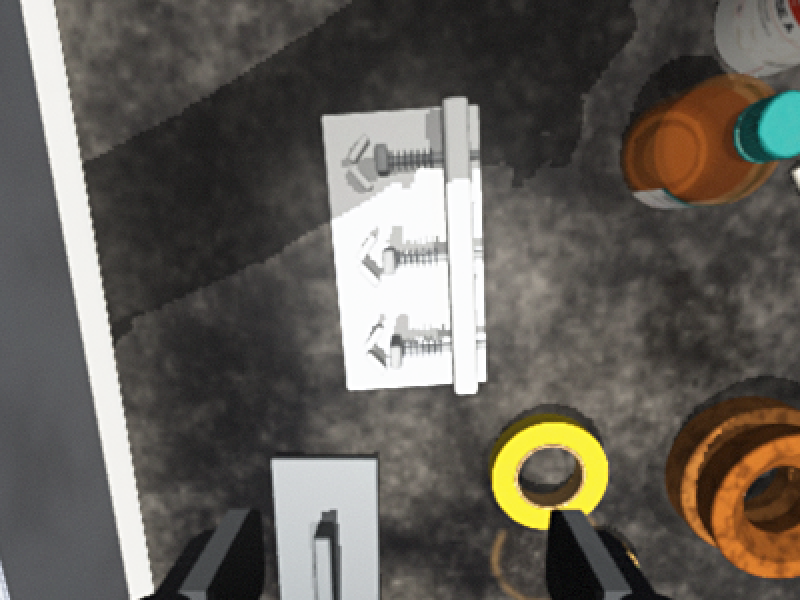

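```bash
python3 -c "
from h import *
i=cv2.imread('pics/w3.png')[::2,::2]
cv2.imwrite('pics/c3.png',cv2.resize(i[45:200,155:250],(490,800)[:2],interpolation=cv2.INTER_CUBIC).transpose(1,0,2))
"
```

```text
(no output)
```

View pics/c3.png

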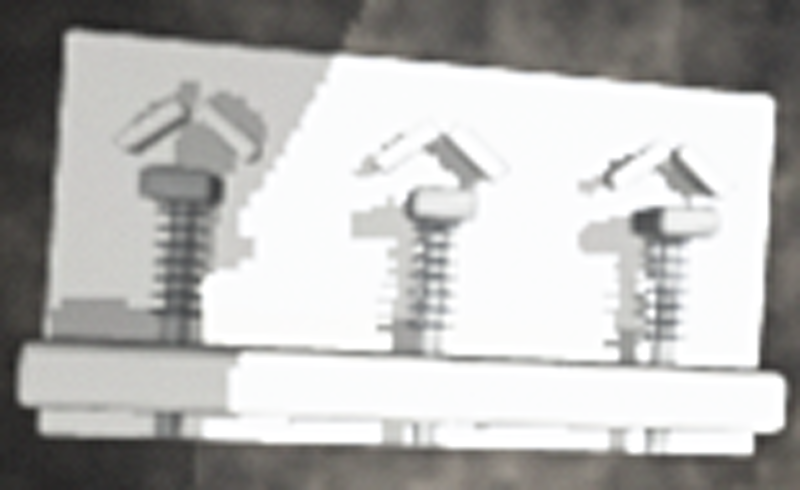

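```bash
python3 -c "
from h import *
P=dict(mtx=camera_params('wrist')['mtx'],cam_to_world=np.load('w3P.npy'));print(P['cam_to_world'][:3,3])
f=lambda L:[(235+b*.1939,45+a*.19375) for a,b in L]
C=cast('wrist',f([(68,32),(775,97),(755,452),(40,435)]),.008,P)[:,:2];print(C.round(4).tolist(),C.mean(0))
print('edges',[np.linalg.norm(C[k]-C[k-1]).round(4) for k in range(4)], [np.arctan2(*(C[k]-C[j])).round(4) for k,j in((0,1),(3,2))],[np.arctan2(*(C[k]-C[j])[::-1]).round(4) for k,j in((2,1),(3,0))])
J=cast('wrist',f([(181,167),(441,187),(677,206)]),.054,P)[:,:2];print('jaw',J.round(4).tolist())
V=cast('wrist',f([(190,97),(437,128),(672,148)]),.028,P)[:,:2];print('V',V.round(4).tolist())
print('jawslope',np.arctan2(*(J[0]-J[2])),np.linalg.norm(J[0]-J[2]),np.arctan2(*(V[0]-V[2])))
"
```

```text
[0.5559966  0.24326356 0.45434076]
[[0.5025, 0.3098], [0.5094, 0.1209], [0.6133, 0.1245], [0.6062, 0.3137]] [0.55785582 0.2172128 ]
edges [np.float64(0.1037), np.float64(0.189), np.float64(0.1039), np.float64(0.1894)] [np.float64(-0.0364), np.float64(-0.0376)] [np.float64(0.0339), np.float64(0.038)]
jaw [[0.5383, 0.2779], [0.5409, 0.2183], [0.5437, 0.159]]
V [[0.5195, 0.2785], [0.5244, 0.2181], [0.527, 0.1553]]
jawslope -0.045509961454582644 0.11903661570922902 -0.061317478037607745
```

```bash
python3 -c "
from h import *
rows(.49,-.267,.32,-.026)"
```

```text
rows [-0.8715 -0.1067 -0.015 ] 0.2502 from [0.5542 0.1673 0.3122] 1.5458
```

```bash
python3 -m handwheel '[-0.11,-0.01,-0.015,0.03, -0.22,-0.02,-0.015,0.06, -0.34,-0.05,-0.015,0.09, -0.46,-0.07,-0.015,0.12, -0.58,-0.09,-0.015,0.15, -0.7,-0.1,-0.015,0.18, -0.82,-0.107,-0.015,0.21, -0.872,-0.107,-0.015,0.24, -0.872,-0.107,-0.015,0.25, -0.872,-0.107,-0.015,0.25, -0.872,-0.107,-0.015,0.25, -0.872,-0.107,-0.015,0.25]' 40
python3 -c "
from h import *
P,i=snap('wrist','w4');print(get_obs()['tcp_pos'],get_obs()['orientation'],get_obs()['qpos'].round(2))
np.save('w4P.npy',P['cam_to_world'])
cv2.imwrite('pics/w4.png',cv2.resize(i[80:290,150:430,::-1],(800,600),interpolation=cv2.INTER_CUBIC))"
```

```text
t: 9.38
tcp_pos: [0.4906, -0.266, 0.3199]
orientation: [3.141, -0.0, -0.022]
force: [0.1, -1.0, -0.2]
width: 0.0396
grasp_force: 0.0
[ 0.49061253 -0.26602574  0.31990035] [ 3.14145832e+00 -1.04307464e-04 -2.24439494e-02] [ 0.7   0.24 -0.31  1.66  0.08  1.25 -1.22]
```

View pics/w4.png

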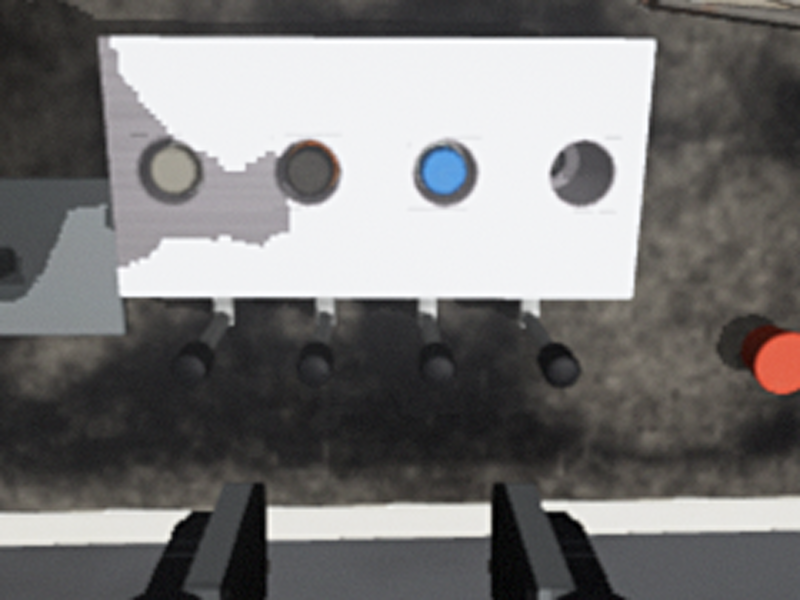

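```bash
python3 -c "
from h import *
P=dict(mtx=camera_params('wrist')['mtx'],cam_to_world=np.load('w4P.npy'))
f=lambda L:np.array(L)*.35+[150,80]
for n,L,z in(('wells',[(170,171),(309,171),(445,172),(582,172)],.112),('knobs',[(192,360),(315,363),(438,366),(560,370)],.104),('corners',[(98,37),(656,39),(634,299),(121,297)],.112)):
  W=cast('wrist',f(L),z,P)[:,:2];print(n,W.round(4).tolist(),W.mean(0).round(4),np.arctan2(*(W[0]-W[-1])) if n!='corners' else np.arctan2(*(W[0]-W[1])))
  for yaw in (-.024,):
    c,s=np.cos(yaw),np.sin(yaw);R=np.array([[c,-s],[s,c]])
for yy in(.081,.027,-.027,-.081): print((R@[0,yy]+[.5335,-.267]).round(4),(R@[-.085,yy]+[.5335,-.267]).round(4))
"
```

```text
wells [[0.5355, -0.1853], [0.5343, -0.2399], [0.5327, -0.2934], [0.5316, -0.3473]] [ 0.5335 -0.2665] 0.024337618736759364
knobs [[0.455, -0.1855], [0.4525, -0.2382], [0.45, -0.291], [0.447, -0.3436]] [ 0.4512 -0.2646] 0.05052393304206557
corners [[0.5855, -0.1628], [0.5802, -0.3728], [0.4798, -0.3711], [0.4852, -0.1605]] [ 0.5327 -0.2668] 0.02530303969482713
[ 0.5354 -0.186 ] [ 0.4505 -0.184 ]
[ 0.5341 -0.24  ] [ 0.4492 -0.238 ]
[ 0.5329 -0.294 ] [ 0.4479 -0.292 ]
[ 0.5316 -0.348 ] [ 0.4466 -0.3459]
```

```bash
python3 -c "
from h import *
rows(.4505,-.184,.16,-.0245);rows(.4505,-.184,.077,-.0245)"
```

```text
rows [-0.0839 -0.1623  0.3198] 0.0003 from [ 0.4906 -0.266   0.3199] -0.0224
rows [-0.0839 -0.1623  0.4858] 0.0003 from [ 0.4906 -0.266   0.3199] -0.0224
```

```bash
python3 -m handwheel '[-0.06,-0.08,0.05,0, -0.084,-0.163,0.12,0, -0.084,-0.163,0.22,0, -0.084,-0.163,0.32,0, -0.084,-0.163,0.4,0, -0.084,-0.163,0.486,0, -0.084,-0.163,0.486,0, -0.084,-0.163,0.486,0]' 40
python3 -m handwheel '[0,0,0,0, 0,0,0,0, 0,0,0,0, 0,0,0,0]' 0
python3 -c "
from h import *
rows(.4505,-.184,.1135,-.0245)"
```

```text
t: 10.42
tcp_pos: [0.4513, -0.1838, 0.0782]
orientation: [3.141, -0.001, -0.023]
force: [-0.0, -0.4, -0.3]
width: 0.0401
grasp_force: 0.0
t: 10.92
tcp_pos: [0.4514, -0.1831, 0.0784]
orientation: [3.141, -0.002, -0.023]
force: [-3.4, 7.8, 15.9]
width: 0.014
grasp_force: 58.3
rows [-0.0016  0.0019 -0.0703] 0.0003 from [ 0.4514 -0.1831  0.0784] -0.0227
```

```bash
python3 -m handwheel '[0,0,-0.03,0, 0,0,-0.06,0, 0,0,-0.072,0, 0,0,-0.073,0, 0,0,-0.073,0]'
python3 -m handwheel '[0,0,0,0, 0,0,0,0, 0,0,-0.05,0, 0,0,-0.12,0, 0,0,-0.12,0]' 50
python3 -c "
from h import *
P=camera_params('side');i=camera('side')
cv2.imwrite('pics/s5.png',cv2.resize(i[180:290,240:400,::-1],(800,550),interpolation=cv2.INTER_CUBIC))
rows(.5354,-.186,.2,-.0245);rows(.5354,-.186,.117,-.0245)"
```

```text
t: 11.55
tcp_pos: [0.4513, -0.183, 0.1144]
orientation: [-3.141, -0.002, -0.023]
force: [1.7, 5.3, 1.6]
width: 0.0141
grasp_force: 59.7
t: 12.18
tcp_pos: [0.4517, -0.1843, 0.1756]
orientation: [3.14, -0.004, -0.024]
force: [0.6, 0.1, -0.3]
width: 0.0496
grasp_force: 0.0
rows [ 1.69e-01 -1.00e-04 -5.13e-02] 0.0001 from [ 0.451  -0.1841  0.1742] -0.0239
rows [ 0.1687 -0.0003  0.1147] 0.0001 from [ 0.451  -0.1841  0.1742] -0.0239
```

```bash
python3 -m handwheel '[0.05,0,-0.04,0, 0.12,0,-0.05,0, 0.169,0,-0.05,0, 0.169,0,0,0, 0.169,0,0.06,0, 0.169,0,0.114,0, 0.169,0,0.114,0, 0.169,0,0.114,0]' 45
python3 -m handwheel '[0,0,0,0, 0,0,0,0, 0,0,0,0, 0,0,0,0]' 0
python3 -m handwheel '[0,0,-0.05,0, 0,0,-0.1,0, 0,0,-0.15,0, 0,0,-0.2,0, 0,0,-0.2,0, 0,0,-0.2,0]'
python3 -c "
from h import *
rows(.5381-.016,.2788,.25,.037)
P=camera_params('side');i=camera('side')
cv2.imwrite('pics/s5.png',cv2.resize(i[150:290,240:400,::-1],(640,560),interpolation=cv2.INTER_CUBIC))"
```

```text
t: 13.22
tcp_pos: [0.5353, -0.1857, 0.1169]
orientation: [-3.142, -0.0, -0.023]
force: [-0.7, -0.5, 0.9]
width: 0.0445
grasp_force: 0.0
t: 13.72
tcp_pos: [0.5353, -0.1858, 0.1166]
orientation: [3.141, -0.001, -0.024]
force: [1.3, 0.3, 3.1]
width: 0.0209
grasp_force: 58.5
t: 14.48
tcp_pos: [0.5347, -0.1856, 0.2156]
orientation: [-3.141, 0.001, -0.024]
force: [1.0, -0.1, -0.8]
width: 0.0208
grasp_force: 58.7
rows [-0.047  -0.928  -0.0685] -0.0096 from [ 0.5347 -0.1856  0.2156] -0.0235
```

View pics/s5.png

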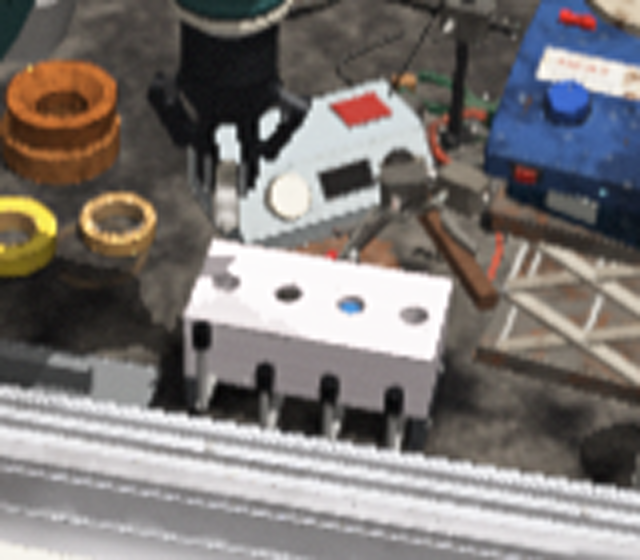

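```bash
python3 -m handwheel '[0,-0.1,-0.03,0, -0.01,-0.22,-0.05,0, -0.02,-0.34,-0.05,-0.004, -0.03,-0.46,-0.05,-0.006, -0.04,-0.58,-0.05,-0.0096, -0.047,-0.7,-0.05,-0.0096, -0.047,-0.82,-0.05,-0.0096, -0.047,-0.928,-0.03,-0.0096, -0.047,-0.928,0.03,-0.0096, -0.047,-0.928,0.1,-0.0096, -0.047,-0.928,0.1,-0.0096, -0.047,-0.928,0.1,-0.0096]'
python3 -c "
from h import *
P,i=snap('wrist','w6');np.save('w6P.npy',P['cam_to_world'])
cv2.imwrite('pics/w6.png',cv2.resize(i[90:420,120:440,::-1],(580,600),interpolation=cv2.INTER_CUBIC))
rows(.5221,.2782,.067,.037);o=get_obs();print(o['orientation'],o['qpos'].round(2))"
```

```text
t: 16.02
tcp_pos: [0.5227, 0.279, 0.1672]
orientation: [-3.141, -0.0, 0.037]
force: [1.9, 0.5, 0.2]
width: 0.0207
grasp_force: 58.9
rows [-0.002   0.0018  0.2012] -0.0 from [0.523  0.2791 0.1676] 0.0367
[-3.14085137e+00 -1.22497262e-03  3.66895565e-02] [-0.12  0.48 -0.55  1.74  0.3   1.   -2.32]
```

View pics/w6.png

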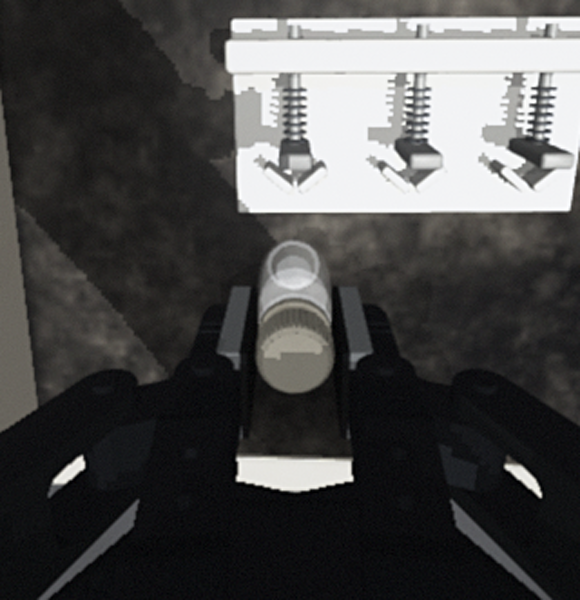

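```bash
python3 -c "
from h import *
P=dict(mtx=camera_params('wrist')['mtx'],cam_to_world=np.load('w6P.npy'));print(P['cam_to_world'][:3,3])
f=lambda L:np.array(L)*[.5517,.55]+[120,90]
for z in(.046,.054): print('jaw',cast('wrist',f([(295,152),(295,168)]),z,P).round(4).tolist())
print('V',cast('wrist',f([(295,190)]),.028,P).round(4).tolist())
print('base',cast('wrist',f([(240,213),(573,209)]),.008,P).round(4).tolist())
"
```

```text
[0.59839053 0.28184616 0.30965263]
jaw [[0.545, 0.2795, 0.046], [0.5371, 0.2792, 0.046]]
jaw [[0.5466, 0.2795, 0.054], [0.539, 0.2793, 0.054]]
V [[0.5212, 0.2785, 0.028]]
base [[0.501, 0.3091, 0.008], [0.5104, 0.1199, 0.008]]
```

```bash
python3 -m handwheel '[0,0.001,0.1,0, -0.001,0.001,0.18,0, -0.001,0.001,0.2,0, -0.001,0.001,0.2,0, -0.001,0.001,0.2,0]'
python3 -m handwheel '[0.01,0,0,0, 0.02,0,0,0, 0.03,0,0,0, 0.04,0,0,0, 0.04,0,0,0]'
python3 -c "
from h import *
rows(.5421,.2788,.067,.037)"
```

```text
t: 16.7
tcp_pos: [0.5229, 0.2788, 0.0682]
orientation: [-3.141, -0.002, 0.037]
force: [0.2, -0.1, -0.4]
width: 0.0209
grasp_force: 58.9
t: 17.32
tcp_pos: [0.5421, 0.279, 0.0662]
orientation: [-3.141, 0.0, 0.037]
force: [-3.2, -0.5, 2.0]
width: 0.021
grasp_force: 58.9
rows [ 0.0001  0.0005 -0.0016] -0.0 from [0.5421 0.279  0.0662] 0.0367
```

Jaw is pressed (−3.2 N). Lower, then ease back onto the V.

```bash
python3 -m handwheel '[0,0,0.015,0, 0,0,0.03,0, 0,0,0.042,0, 0,0,0.047,0, 0,0,0.049,0, 0,0,0.049,0]'
python3 -m handwheel '[-0.004,0,0,0, -0.007,0,0,0, -0.007,0,0,0]'
```

```text
t: 18.08
tcp_pos: [0.5423, 0.2792, 0.0433]
orientation: [3.141, -0.001, 0.037]
force: [-12.6, -6.1, 31.8]
width: 0.021
grasp_force: 62.5
t: 18.45
tcp_pos: [0.5409, 0.279, 0.0434]
orientation: [-3.141, -0.005, 0.036]
force: [2.8, -2.3, 17.5]
width: 0.0208
grasp_force: 60.6
```

```bash
python3 -m handwheel '[0,0,-0.003,0, 0,0,-0.003,0, 0,0,-0.003,0, 0,0,-0.003,0]' 40
python3 -m handwheel '[0,0,-0.05,0, 0,0,-0.15,0, 0,0,-0.25,0, -0.1,0,-0.4,0, -0.1,0,-0.4,0, -0.1,0,-0.4,0, -0.1,0,-0.4,0]'
python3 -c "
from h import *
P,i=snap('wrist','w7');np.save('w7P.npy',P['cam_to_world'])
cv2.imwrite('pics/w7.png',cv2.resize(i[90:420,120:440,::-1],(580,600),interpolation=cv2.INTER_CUBIC))
rows(.4505,-.184,.2,-.0245)"
```

```text
t: 18.95
tcp_pos: [0.5383, 0.2789, 0.0431]
orientation: [-3.142, 0.0, 0.037]
force: [0.0, 0.2, 0.4]
width: 0.0402
grasp_force: 0.0
t: 19.82
tcp_pos: [0.4888, 0.2765, 0.2424]
orientation: [3.141, 0.001, 0.036]
force: [0.9, -0.0, 0.5]
width: 0.0398
grasp_force: 0.0
rows [-0.1096  0.9177  0.0847] 0.0097 from [0.4887 0.2765 0.242 ] 0.0363
```

View pics/w7.png

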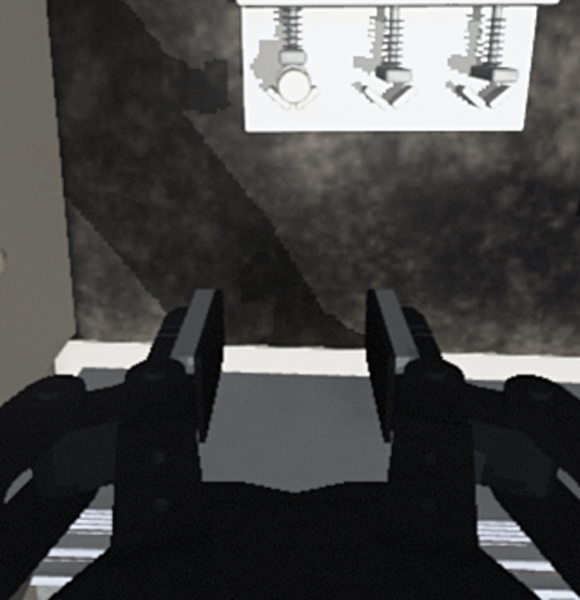

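```bash
python3 -c "
from h import *
P=dict(mtx=camera_params('wrist')['mtx'],cam_to_world=np.load('w7P.npy'))
print(cast('wrist',np.array([(294,85)])*[.5517,.55]+[120,90],.068,P).round(4))"
python3 -m handwheel '[-0.02,0.12,0,0, -0.04,0.24,0,0, -0.06,0.36,0,0.005, -0.08,0.48,0,0.0097, -0.1,0.6,0,0.0097, -0.11,0.72,0,0.0097, -0.11,0.84,0,0.0097, -0.11,0.918,0.04,0.0097, -0.11,0.918,0.085,0.0097, -0.11,0.918,0.085,0.0097, -0.11,0.918,0.085,0.0097]' 0
python3 -c "
from h import *
rows(.4505,-.184,.1035,-.0245)"
```

```text
[[0.5379 0.2783 0.068 ]]
t: 21.25
tcp_pos: [0.4508, -0.1834, 0.201]
orientation: [-3.141, 0.0, -0.023]
force: [-0.8, -1.3, -0.4]
width: -0.0003
grasp_force: 0.0
rows [-0.0004  0.0013  0.195 ] 0.0002 from [ 0.4508 -0.1834  0.201 ] -0.0234
```

```bash
python3 -m handwheel '[0,0,0.05,0, 0,0,0.1,0, 0,0,0.13,0, 0,0,0.16,0, 0,0,0.185,0, 0,0,0.194,0, 0,0,0.194,0, 0,0,0.194,0]'
python3 -m handwheel '[0,0,-0.05,0, 0,0,-0.13,0, 0,0,-0.13,0,0,0,-0.13,0]' 40
python3 -c "
from h import *
rows(.4492,-.238,.077,-.0245)"
```

```text
t: 22.25
tcp_pos: [0.4506, -0.1837, 0.104]
orientation: [3.142, -0.0, -0.024]
force: [-1.8, 1.4, 3.9]
width: 0.0002
grasp_force: 2.2
t: 22.75
tcp_pos: [0.4503, -0.1838, 0.1685]
orientation: [3.141, 0.0, -0.024]
force: [-0.2, -0.0, -0.3]
width: 0.0401
grasp_force: 0.0
rows [0.0005 0.1083 0.183 ] 0.0 from [ 0.4503 -0.1838  0.1685] -0.0244
```

```bash
python3 -m handwheel '[0,0.05,0,0, 0,0.108,0.02,0, 0.0005,0.108,0.1,0, 0.0005,0.108,0.18,0, 0.0005,0.108,0.182,0, 0.0005,0.108,0.182,0]' 40
python3 -m handwheel '[0,0,0,0, 0,0,0,0, 0,0,0,0, 0,0,0,0]' 0
python3 -m handwheel '[0,0,-0.03,0, 0,0,-0.06,0, 0,0,-0.072,0, 0,0,-0.073,0, 0,0,-0.073,0]'
python3 -m handwheel '[0,0,0,0, 0,0,0,0, 0,0,-0.05,0, 0,0,-0.12,0, 0,0,-0.12,0]' 45
python3 -c "
from h import *
rows(.5341,-.24,.2,-.0245);rows(.5341,-.24,.117,-.0245)"
```

```text
t: 23.5
tcp_pos: [0.4497, -0.2377, 0.0785]
orientation: [-3.142, -0.0, -0.024]
force: [0.5, -0.0, -0.1]
width: 0.04
grasp_force: 0.0
t: 24.0
tcp_pos: [0.45, -0.237, 0.0791]
orientation: [-3.142, -0.001, -0.023]
force: [-2.1, 7.4, 11.6]
width: 0.014
grasp_force: 58.3
t: 24.62
tcp_pos: [0.45, -0.237, 0.1153]
orientation: [-3.141, -0.001, -0.023]
force: [1.1, 5.9, 2.1]
width: 0.0139
grasp_force: 60.4
t: 25.25
tcp_pos: [0.4505, -0.2384, 0.1767]
orientation: [3.139, -0.004, -0.024]
force: [0.8, 0.2, -0.7]
width: 0.0452
grasp_force: 0.0
rows [ 0.1674 -0.0009 -0.0459] 0.0 from [ 0.4505 -0.2384  0.1767] -0.0244
rows [ 0.1668 -0.0012  0.1201] 0.0 from [ 0.4505 -0.2384  0.1767] -0.0244
```

```bash
python3 -m handwheel '[0.05,0,-0.04,0, 0.12,0,-0.045,0, 0.167,0,-0.045,0, 0.167,-0.001,0,0, 0.167,-0.001,0.06,0, 0.167,-0.001,0.119,0, 0.167,-0.001,0.119,0, 0.167,-0.001,0.119,0]' 45
python3 -m handwheel '[0,0,0,0, 0,0,0,0, 0,0,0,0, 0,0,0,0]' 0
python3 -m handwheel '[0,0,-0.05,0, 0,0,-0.1,0, 0,0,-0.15,0, 0,0,-0.2,0, 0,0,-0.2,0, 0,0,-0.2,0]'
python3 -c "
from h import *
rows(.5404-.016,.2168-.0006,.167,.037);rows(.5404-.016,.2168-.0006,.067,.037)"
```

```text
t: 26.25
tcp_pos: [0.533, -0.2393, 0.1155]
orientation: [3.142, -0.0, -0.024]
force: [0.3, -0.1, 0.9]
width: 0.045
grasp_force: 0.0
t: 26.75
tcp_pos: [0.5331, -0.2393, 0.115]
orientation: [3.141, -0.001, -0.024]
force: [1.8, -0.9, 1.7]
width: 0.0205
grasp_force: 58.5
t: 27.5
tcp_pos: [0.5325, -0.2391, 0.2141]
orientation: [-3.141, 0.001, -0.024]
force: [-0.1, -0.2, -0.2]
width: 0.0208
grasp_force: 58.7
rows [-0.0381 -0.91    0.0945] -0.0097 from [ 0.5325 -0.2391  0.2141] -0.0241
rows [-0.0379 -0.9099  0.2945] -0.0097 from [ 0.5325 -0.2391  0.2141] -0.0241
```

```bash
python3 -m handwheel '[0,-0.1,-0.03,0, -0.01,-0.22,-0.05,0, -0.02,-0.34,-0.05,-0.004, -0.03,-0.46,-0.05,-0.006, -0.038,-0.58,-0.05,-0.0097, -0.038,-0.7,-0.05,-0.0097, -0.038,-0.82,-0.05,-0.0097, -0.038,-0.91,-0.03,-0.0097, -0.038,-0.91,0.03,-0.0097, -0.038,-0.91,0.095,-0.0097, -0.038,-0.91,0.18,-0.0097, -0.038,-0.91,0.25,-0.0097, -0.038,-0.91,0.25,-0.0097, -0.038,-0.91,0.25,-0.0097]'
python3 -c "
from h import *
rows(.5404-.016,.2168-.0006,.066,.037)"
```

```text
t: 29.25
tcp_pos: [0.5251, 0.2164, 0.0907]
orientation: [-3.141, -0.0, 0.037]
force: [-0.6, -0.4, 0.3]
width: 0.0209
grasp_force: 58.8
rows [-0.0014  0.0005  0.0493] -0.0 from [0.5251 0.2164 0.0907] 0.037
```

```bash
python3 -m handwheel '[-0.0014,0,0.03,0, -0.0014,0,0.049,0, -0.0014,0,0.049,0, 0.009,0,0.049,0, 0.019,0,0.049,0, 0.029,0,0.049,0, 0.038,0,0.049,0, 0.038,0,0.049,0]'
python3 -m handwheel '[0,0,0.015,0, 0,0,0.03,0, 0,0,0.042,0, 0,0,0.047,0, 0,0,0.05,0, 0,0,0.05,0]'
python3 -c "
from h import *
rows(.5404,.2168,.0415,.037)"
```

```text
t: 30.25
tcp_pos: [0.544, 0.2169, 0.0653]
orientation: [-3.141, 0.0, 0.037]
force: [-3.1, -0.2, 0.8]
width: 0.0208
grasp_force: 58.9
t: 31.0
tcp_pos: [0.5441, 0.2169, 0.0418]
orientation: [3.141, -0.001, 0.037]
force: [-13.0, -5.2, 33.3]
width: 0.0212
grasp_force: 62.8
rows [-0.0074  0.      0.0006] -0.0 from [0.5441 0.2169 0.0418] 0.0369
```

```bash
python3 -m handwheel '[-0.004,0,0,0, -0.008,0,0,0, -0.008,0,0,0]'
python3 -m handwheel '[0,0,-0.003,0, 0,0,-0.003,0, 0,0,-0.003,0, 0,0,-0.003,0]' 40
python3 -m handwheel '[0,0,-0.05,0, 0,0,-0.15,0, 0,0,-0.25,0, 0,0,-0.35,0, 0,0,-0.35,0, 0,0,-0.35,0]'
python3 -c "
from h import *
P,i=snap('wrist','w8');np.save('w8P.npy',P['cam_to_world'])
rows(.4492,-.238,.2,-.0245)"
```

```text
t: 31.38
tcp_pos: [0.5424, 0.2168, 0.0419]
orientation: [-3.141, -0.005, 0.036]
force: [4.2, -1.9, 16.2]
width: 0.0214
grasp_force: 60.3
t: 31.88
tcp_pos: [0.5398, 0.2167, 0.0416]
orientation: [-3.142, 0.0, 0.037]
force: [0.2, -0.6, -0.3]
width: 0.0402
grasp_force: 0.0
t: 32.62
tcp_pos: [0.5396, 0.2164, 0.2163]
orientation: [3.141, 0.0, 0.037]
force: [0.8, -0.6, 0.2]
width: 0.04
grasp_force: 0.0
rows [-0.2137  0.9015  0.0322] 0.0097 from [0.5394 0.2164 0.2158] 0.0367
```

```bash
python3 -m handwheel '[-0.03,0.12,0,0, -0.06,0.24,0,0, -0.1,0.36,0,0.005, -0.14,0.48,0,0.0097, -0.18,0.6,0,0.0097, -0.214,0.72,0,0.0097, -0.214,0.84,0,0.0097, -0.214,0.9015,0.03,0.0097, -0.214,0.9015,0.03,0.0097, -0.214,0.9015,0.03,0.0097, -0.214,0.9015,0.03,0.0097]' 0
python3 -c "
from h import *
rows(.4492,-.238,.1035,-.0245)"
```

```text
t: 34.05
tcp_pos: [0.4497, -0.2366, 0.2018]
orientation: [-3.141, 0.0, -0.023]
force: [-0.6, 0.3, 0.6]
width: -0.0002
grasp_force: 0.0
rows [-0.001   0.0028  0.1967] 0.0003 from [ 0.4497 -0.2366  0.2018] -0.0225
```

View pics/w8.png

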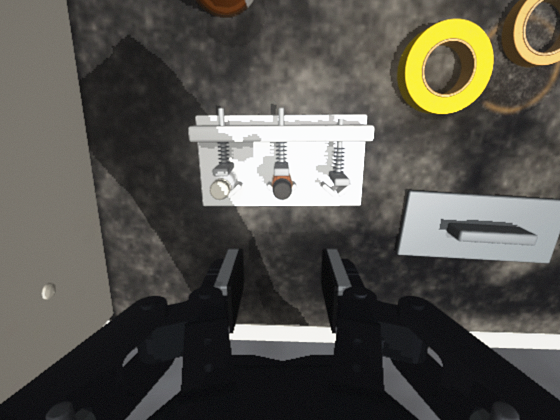

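```bash
python3 -m handwheel '[-0.001,0.003,0.05,0, -0.001,0.003,0.1,0, -0.001,0.003,0.13,0, -0.001,0.003,0.16,0, -0.001,0.003,0.185,0, -0.001,0.003,0.196,0, -0.001,0.003,0.196,0, -0.001,0.003,0.196,0]'
python3 -m handwheel '[0,0,-0.05,0, 0,0,-0.13,0, 0,0,-0.13,0,0,0,-0.13,0]' 40
python3 -c "
from h import *
rows(.4479,-.292,.077,-.0245)"
```

```text
t: 35.05
tcp_pos: [0.4492, -0.2392, 0.104]
orientation: [3.142, -0.0, -0.024]
force: [0.0, 2.4, 4.9]
width: 0.0002
grasp_force: 2.4
t: 35.55
tcp_pos: [0.4488, -0.2393, 0.1685]
orientation: [3.141, 0.0, -0.024]
force: [-0.5, -0.0, -0.1]
width: 0.0399
grasp_force: 0.0
rows [0.0009 0.1053 0.1829] 0.0 from [ 0.4488 -0.2393  0.1685] -0.0243
```

```bash
python3 -m handwheel '[0,0.05,0,0, 0,0.105,0.02,0, 0,0.105,0.1,0, 0,0.105,0.18,0, 0,0.105,0.182,0, 0,0.105,0.182,0]' 40
python3 -m handwheel '[0,0,0,0, 0,0,0,0, 0,0,0,0, 0,0,0,0]' 0
python3 -m handwheel '[0,0,-0.03,0, 0,0,-0.06,0, 0,0,-0.072,0, 0,0,-0.073,0, 0,0,-0.073,0]'
python3 -m handwheel '[0,0,0,0, 0,0,0,0, 0,0,-0.05,0, 0,0,-0.12,0, 0,0,-0.12,0]' 45
python3 -c "
from h import *
rows(.5329,-.294,.2,-.0245);rows(.5329,-.294,.117,-.0245)"
```

```text
t: 36.3
tcp_pos: [0.448, -0.2918, 0.0785]
orientation: [-3.142, -0.0, -0.024]
force: [0.2, 0.0, 0.5]
width: 0.0398
grasp_force: 0.0
t: 36.8
tcp_pos: [0.4483, -0.291, 0.0792]
orientation: [-3.142, -0.001, -0.023]
force: [-2.9, 7.2, 12.7]
width: 0.014
grasp_force: 58.4
t: 37.42
tcp_pos: [0.4483, -0.291, 0.1153]
orientation: [-3.141, -0.001, -0.023]
force: [1.0, 5.0, 1.3]
width: 0.0136
grasp_force: 60.0
t: 38.05
tcp_pos: [0.4488, -0.2925, 0.1768]
orientation: [3.139, -0.004, -0.024]
force: [-0.1, 0.3, 0.6]
width: 0.0446
grasp_force: 0.0
rows [ 0.1685 -0.0011 -0.0459] 0.0 from [ 0.4488 -0.2925  0.1768] -0.0245
rows [ 0.1679 -0.0015  0.1201] 0.0 from [ 0.4488 -0.2925  0.1768] -0.0245
```

```bash
python3 -m handwheel '[0.05,0,-0.04,0, 0.12,0,-0.045,0, 0.169,0,-0.045,0, 0.169,-0.001,0,0, 0.169,-0.001,0.06,0, 0.169,-0.001,0.118,0, 0.169,-0.001,0.118,0, 0.169,-0.001,0.118,0]' 45
python3 -m handwheel '[0,0,0,0, 0,0,0,0, 0,0,0,0, 0,0,0,0]' 0
python3 -m handwheel '[0,0,-0.05,0, 0,0,-0.1,0, 0,0,-0.15,0, 0,0,-0.2,0, 0,0,-0.2,0, 0,0,-0.2,0]'
python3 -c "
from h import *
rows(.5427-.016,.1548-.0006,.09,.037)"
```

```text
t: 39.05
tcp_pos: [0.5325, -0.2934, 0.1161]
orientation: [3.141, -0.001, -0.024]
force: [0.3, 0.1, 0.6]
width: 0.0448
grasp_force: 0.0
t: 39.55
tcp_pos: [0.5324, -0.2934, 0.1156]
orientation: [3.141, -0.001, -0.024]
force: [1.9, -0.6, 1.6]
width: 0.0208
grasp_force: 58.6
t: 40.3
tcp_pos: [0.5318, -0.293, 0.2145]
orientation: [-3.141, 0.001, -0.024]
force: [-0.2, 0.8, -1.3]
width: 0.0205
grasp_force: 58.8
rows [-0.0314 -0.8938  0.2495] -0.0097 from [ 0.5318 -0.293   0.2145] -0.0241
```

```bash
python3 -m handwheel '[0,-0.1,-0.03,0, -0.01,-0.22,-0.05,0, -0.02,-0.34,-0.05,-0.004, -0.03,-0.46,-0.05,-0.006, -0.032,-0.58,-0.05,-0.0097, -0.032,-0.7,-0.05,-0.0097, -0.032,-0.82,-0.05,-0.0097, -0.032,-0.894,-0.03,-0.0097, -0.032,-0.894,0.03,-0.0097, -0.032,-0.894,0.095,-0.0097, -0.032,-0.894,0.18,-0.0097, -0.032,-0.894,0.25,-0.0097, -0.032,-0.894,0.25,-0.0097, -0.032,-0.894,0.25,-0.0097]'
python3 -c "
from h import *
rows(.5427-.016,.1548-.0006,.0665,.037)"
```

```text
t: 42.05
tcp_pos: [0.5273, 0.1543, 0.0912]
orientation: [-3.141, -0.0, 0.037]
force: [0.3, -0.3, 0.2]
width: 0.0208
grasp_force: 58.9
rows [-0.0012  0.0001  0.0493] -0.0 from [0.5273 0.1543 0.0912] 0.0369
```

```bash
python3 -m handwheel '[-0.001,0,0.03,0, -0.001,0,0.049,0, -0.001,0,0.049,0, 0.009,0,0.049,0, 0.019,0,0.049,0, 0.029,0,0.049,0, 0.038,0,0.049,0, 0.038,0,0.049,0]'
python3 -m handwheel '[0,0,0.015,0, 0,0,0.03,0, 0,0,0.042,0, 0,0,0.047,0, 0,0,0.05,0, 0,0,0.05,0]'
python3 -m handwheel '[-0.004,0,0,0, -0.008,0,0,0, -0.008,0,0,0]'
python3 -m handwheel '[0,0,-0.003,0, 0,0,-0.003,0, 0,0,-0.003,0, 0,0,-0.003,0]' 40
python3 -m handwheel '[0,0,-0.05,0, 0,0,-0.15,0, 0,0,-0.25,0, 0,0,-0.35,0, 0,0,-0.35,0, 0,0,-0.35,0]'
python3 -c "
from h import *
P,i=snap('wrist','w9');np.save('w9P.npy',P['cam_to_world'])
rows(.4479,-.292,.2,-.0245)"
```

```text
t: 43.05
tcp_pos: [0.5461, 0.1548, 0.0658]
orientation: [-3.141, 0.0, 0.037]
force: [-3.3, 0.3, 1.9]
width: 0.0204
grasp_force: 59.0
t: 43.8
tcp_pos: [0.5465, 0.1549, 0.0424]
orientation: [3.141, -0.001, 0.037]
force: [-13.6, -4.9, 37.0]
width: 0.0205
grasp_force: 63.2
t: 44.18
tcp_pos: [0.5447, 0.1548, 0.0425]
orientation: [-3.141, -0.006, 0.036]
force: [3.9, -2.3, 18.9]
width: 0.0206
grasp_force: 61.0
t: 44.68
tcp_pos: [0.5418, 0.1546, 0.0421]
orientation: [-3.142, 0.0, 0.037]
force: [-0.0, -0.4, 0.4]
width: 0.0399
grasp_force: 0.0
t: 45.42
tcp_pos: [0.5417, 0.1544, 0.2169]
orientation: [3.141, 0.0, 0.037]
force: [0.1, -0.0, 0.3]
width: 0.0401
grasp_force: 0.0
rows [-0.2198  0.8852  0.0333] 0.0097 from [0.5415 0.1543 0.2164] 0.0367
```

View pics/w9.png

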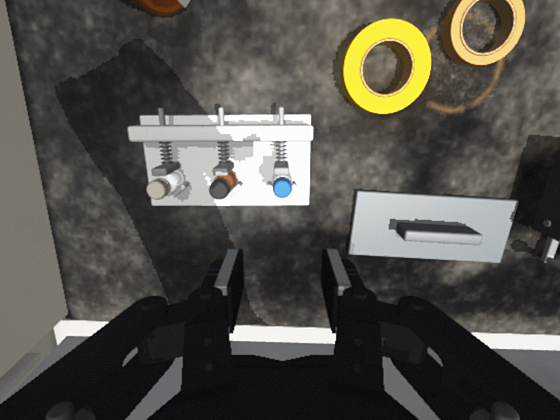

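```bash
python3 -c "
from h import *
P=dict(mtx=camera_params('wrist')['mtx'],cam_to_world=np.load('w9P.npy'))
print(cast('wrist',[(157,189),(219,189),(282,188)],.068,P).round(4).tolist())
C=cast('wrist',[(357,190),(516,200),(503,262),(350,253)],.008,P);print(C.round(4).tolist(),C.mean(0))"
python3 -m handwheel '[-0.03,0.12,0,0, -0.06,0.24,0,0, -0.1,0.36,0,0.005, -0.14,0.48,0,0.0097, -0.18,0.6,0,0.0097, -0.22,0.72,0,0.0097, -0.22,0.84,0,0.0097, -0.22,0.885,0.033,0.0097, -0.22,0.885,0.033,0.0097, -0.22,0.885,0.033,0.0097, -0.22,0.885,0.033,0.0097]' 0
python3 -c "
from h import *
rows(.4479,-.292,.1035,-.0245)"
```

```text
[[0.5384, 0.2771, 0.068], [0.5407, 0.2163, 0.068], [0.544, 0.1547, 0.068]]
[[0.5297, 0.0654, 0.008], [0.5244, -0.126, 0.008], [0.4421, -0.1312, 0.008], [0.4475, 0.0652, 0.008]] [ 0.48589995 -0.0316656   0.008     ]
t: 46.85
tcp_pos: [0.4487, -0.2906, 0.201]
orientation: [-3.142, -0.0, -0.023]
force: [0.2, 0.1, -0.9]
width: 0.0
grasp_force: 0.0
rows [-0.0016  0.0028  0.1951] 0.0003 from [ 0.4487 -0.2906  0.201 ] -0.0225
```

```bash
python3 -m handwheel '[-0.001,0.003,0.05,0, -0.001,0.003,0.1,0, -0.001,0.003,0.13,0, -0.001,0.003,0.16,0, -0.001,0.003,0.185,0, -0.001,0.003,0.195,0, -0.001,0.003,0.195,0, -0.001,0.003,0.195,0]'
python3 -m handwheel '[0,0,-0.1,0, 0,0,-0.2,0, 0,0,-0.4,0, 0,0,-0.4,0, 0,0,-0.4,0]' 60
python3 -c "
from h import *
rows(.49,-.08,.3,1.545)"
```

```text
t: 47.85
tcp_pos: [0.4479, -0.293, 0.1039]
orientation: [3.142, -0.0, -0.024]
force: [-5.3, 5.1, 13.1]
width: -0.0003
grasp_force: 6.5
t: 48.48
tcp_pos: [0.4488, -0.2939, 0.3063]
orientation: [3.138, -0.004, -0.024]
force: [0.1, -0.4, -1.1]
width: 0.0599
grasp_force: 0.0
rows [ 0.072  -0.4297  0.0115] -0.2498 from [ 0.4488 -0.2939  0.3063] -0.0243
```

```bash
python3 -m handwheel '[0.02,-0.06,0.01,-0.029, 0.03,-0.12,0.01,-0.058, 0.04,-0.18,0.01,-0.087, 0.05,-0.24,0.01,-0.116, 0.06,-0.3,0.01,-0.145, 0.07,-0.36,0.01,-0.174, 0.072,-0.43,0.01,-0.203, 0.072,-0.43,0.01,-0.232, 0.072,-0.43,0.01,-0.25, 0.072,-0.43,0.01,-0.25, 0.072,-0.43,0.01,-0.25]'
python3 -c "
from h import *
P,i=snap('wrist','w10');np.save('w10P.npy',P['cam_to_world'])
cv2.imwrite('pics/w10.png',cv2.resize(i[80:360,120:440,::-1],(686,600),interpolation=cv2.INTER_CUBIC))
rows(.4855,-.0305,.1,1.547)"
```

```text
t: 49.85
tcp_pos: [0.4888, -0.0792, 0.2979]
orientation: [-3.141, -0.0, 1.544]
force: [-0.4, 0.2, -0.4]
width: 0.0596
grasp_force: 0.0
rows [ 0.097  -0.0092  0.3959] -0.0004 from [ 0.4889 -0.0792  0.298 ] 1.5442
```

View pics/w10.png

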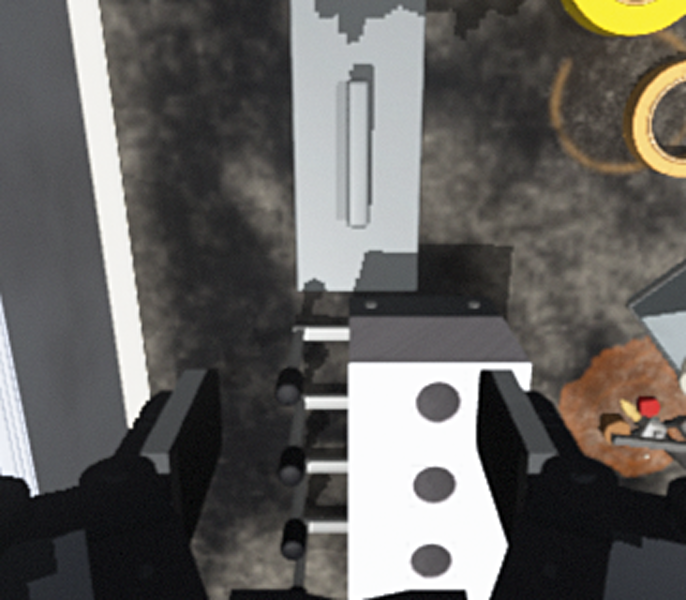

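```bash
python3 -c "
from h import *
P=dict(mtx=camera_params('wrist')['mtx'],cam_to_world=np.load('w10P.npy'))
f=lambda L:np.array(L)*.4665+[120,80]
r=cast('wrist',f([(358,82),(358,224)]),.038,P);print(r.round(4).tolist(),r.mean(0))
print(cast('wrist',f([(294,100),(424,100),(298,290),(417,290)]),.008,P).round(4).tolist())
rows(*r.mean(0)[:2],.1,1.547);rows(*r.mean(0)[:2],.0135,1.547)"
```

```text
[[0.496, -0.0135, 0.038], [0.4941, -0.0993, 0.038]] [ 0.49503321 -0.05639063  0.038     ]
[[0.4553, -0.0242, 0.008], [0.5382, -0.0264, 0.008], [0.4515, -0.1525, 0.008], [0.5344, -0.1547, 0.008]]
rows [0.0458 0.0113 0.3959] -0.0004 from [ 0.4889 -0.0792  0.298 ] 1.5442
rows [0.0458 0.0113 0.5689] -0.0004 from [ 0.4889 -0.0792  0.298 ] 1.5442
```

```bash
python3 -m handwheel '[0.046,0.011,0.1,0, 0.046,0.011,0.2,0, 0.046,0.011,0.3,0, 0.046,0.011,0.4,0, 0.046,0.011,0.5,0, 0.046,0.011,0.567,0, 0.046,0.011,0.567,0, 0.046,0.011,0.567,0]' 50
python3 -m handwheel '[0,0,0,0, 0,0,0,0, 0,0,0,0, 0,0,0,0, 0,0,0,0]' 0
python3 -c "
from h import *
rows(.4945,-.056,.2,1.5463)"
```

```text
t: 50.9
tcp_pos: [0.4957, -0.0562, 0.016]
orientation: [3.14, 0.0, 1.546]
force: [0.3, -0.1, 1.0]
width: 0.0501
grasp_force: 0.0
t: 51.52
tcp_pos: [0.4956, -0.0565, 0.0159]
orientation: [3.14, 0.001, 1.546]
force: [-3.9, -1.3, 15.7]
width: 0.0125
grasp_force: 59.4
rows [ 0.0007 -0.0017 -0.3682] -0.0 from [ 0.4956 -0.0565  0.0159] 1.5463
```

```bash
python3 -m handwheel '[0,0,-0.06,0, 0,0,-0.17,0, 0,0,-0.28,0, 0,0,-0.37,0, 0,0,-0.37,0, 0,0,-0.37,0]'
python3 -c "
from h import *
rows(.5335,-.2667,.15,1.5463);rows(.5335,-.2667,.128,1.5463)"
```

```text
t: 52.28
tcp_pos: [0.4945, -0.0564, 0.1993]
orientation: [-3.141, 0.0, 1.546]
force: [0.0, -0.2, -3.5]
width: 0.0132
grasp_force: 59.6
rows [-0.4185  0.0883  0.0987] 0.0 from [ 0.4945 -0.0564  0.1993] 1.5463
rows [-0.4185  0.0883  0.1427] 0.0 from [ 0.4945 -0.0564  0.1993] 1.5463
```

```bash
python3 -m handwheel '[-0.1,0.02,0,0, -0.2,0.04,0,0, -0.3,0.06,0,0, -0.4,0.088,0,0, -0.4185,0.088,0.04,0, -0.4185,0.088,0.1,0, -0.4185,0.088,0.12,0, -0.4185,0.088,0.13,0, -0.4185,0.088,0.13,0]'
python3 -c "
from h import *
rows(.5335,-.2667,.128,1.5463)"
```

```text
t: 53.4
tcp_pos: [0.5342, -0.2662, 0.135]
orientation: [3.141, 0.0, 1.547]
force: [0.4, -0.3, -2.4]
width: 0.0125
grasp_force: 59.4
rows [-0.0011 -0.0013  0.0141] 0.0001 from [ 0.5342 -0.2662  0.135 ] 1.5471
```

```bash
python3 -m handwheel '[-0.001,-0.001,0.007,0, -0.001,-0.001,0.012,0, -0.001,-0.001,0.014,0, -0.001,-0.001,0.014,0]'
python3 -m handwheel '[0,0,0,0, 0,0,0,0, 0,0,-0.05,0, 0,0,-0.15,0, 0,0,-0.25,0, 0,0,-0.35,0, 0,0,-0.45,0, 0,0,-0.45,0, 0,0,-0.45,0]' 60
python3 -c "
from h import *
rows(.49,-.267,.34,-.0245)"
```

```text
t: 53.9
tcp_pos: [0.5334, -0.267, 0.1279]
orientation: [-3.141, 0.0, 1.547]
force: [-2.8, 0.8, 1.6]
width: 0.0126
grasp_force: 60.0
t: 55.02
tcp_pos: [0.5333, -0.2669, 0.3522]
orientation: [-3.141, -0.0, 1.547]
force: [-0.5, -0.3, -0.3]
width: 0.0601
grasp_force: 0.0
rows [-0.0022 -0.0865  0.0244] 0.2501 from [ 0.5333 -0.2669  0.3522] 1.5467
```

```bash
python3 -m handwheel '[0,-0.086,0.02,0.029, 0,-0.086,0.02,0.058, 0,-0.086,0.02,0.087, 0,-0.086,0.02,0.116, 0,-0.086,0.02,0.145, 0,-0.086,0.02,0.174, 0,-0.086,0.02,0.203, 0,-0.086,0.02,0.232, 0,-0.086,0.02,0.25, 0,-0.086,0.02,0.25, 0,-0.086,0.02,0.25]'
python3 -c "
from h import *
P,i=snap('wrist','w11');np.save('w11P.npy',P['cam_to_world'])
cv2.imwrite('pics/w11.png',cv2.resize(i[80:290,150:430,::-1],(800,600),interpolation=cv2.INTER_CUBIC))"
```

```text
t: 56.4
tcp_pos: [0.4903, -0.2658, 0.3421]
orientation: [-3.141, 0.001, -0.021]
force: [0.5, -0.0, 0.1]
width: 0.0603
grasp_force: 0.0
```

View pics/w11.png

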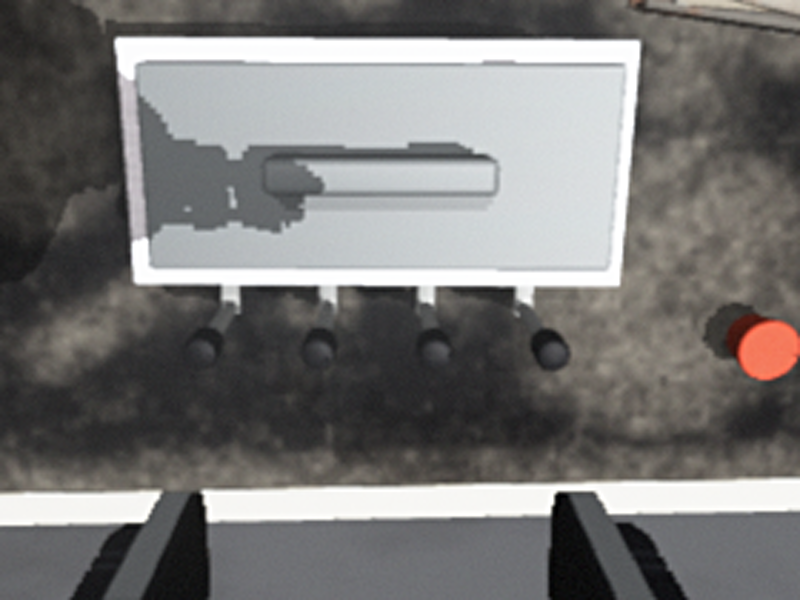

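The cover lies square and centred on the block, with its rib at about (380,177). All four knobs are down.

```bash
python3 -c "
from workcell import *
print(job_done())"
```

```text
the job is handed in; nothing more can be done
None
```

I handed the job in at about 56 s: the last pictures show all three vials seated in the rack bays, all four knobs down, and the cover flat and square on the block; the bottle, tape and stopper were not touched, and no verdict came back.

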